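# Hold the bolt head behind the bracket

## Task

The nut runner in front of the steel bracket is slowly dragging the bolt round with its nut, and two slim tins stand in the gap behind the bracket, one on each side of the bolt head. Clear both tins into the divided crate, upright and one to an empty cell, then reach down through the gap, take the hidden hexagonal bolt head squarely between the fingers and grip it firmly so that it stops turning. Finish while still holding the bolt head; do not tip the tins over or disturb the other things.

Things in the scene. Friction and masses are not known exactly. Their poses are not given: they have to be found in the camera images.
- bracket: Fixed steel fixture, turned up to 20 degrees. Origin: on the work surface under the middle of the bracket plate; x goes from the robot's side through the plate to the gap behind, y along the plate, z up. Base 12 mm thick, x -130 to +70 mm, y +-120 mm. Bracket plate x -6 to +6 mm, y +-100 mm, top at z = 120 mm. In front lies the black nut runner, radius 30 mm, along x at z = 75 mm.
- gap (a point): Middle of the gap's mouth, level with the top of the bracket plate: bracket x = 30, y = 0, z = 120 mm; axes as the bracket's. The gap is 48 mm wide (bracket x +6 to +54 mm), between the plate and a low brass rear cheek (x +54 to +66 mm, y +-100 mm, top at z = 65 mm); open above and at both ends, floor at z = 12 mm.
- bolt_head (a point): Centre of the dark steel hexagonal bolt head in the gap: bracket x = 28 mm, y = 0, z = 75 mm (45 mm below the top of the bracket plate). The bolt axis lies level, along the bracket's x. Head 30 mm across flats, 34.6 mm across corners, 14 mm thick along the axis; it stands off the plate on a spacer of 25 mm diameter.
- bolt (a joint): Turn of the bolt about the bracket's x axis, rad. It starts between 0 and 1.04 and grows by itself at about 0.06 rad/s, driven by the runner with about 0.12 N m, as long as nothing holds it. At 0 and every pi/3 two flats stand upright, facing the bracket's +y and -y; a firm grip from above along y (30 N or more) holds it at any angle.
- crate: Fixed open plywood crate, 142 mm along x, 208 mm along y, 75 mm high, all walls and floor 6 mm thick; turned up to 20 degrees, left or right of centre, the bracket on the other side. Origin: centre of its underside. 2 by 3 cells of 62 by 61 mm centred at x = +-34 mm, y = -67, 0, +67 mm. The two middle cells (y = 0) hold the jar and the sleeve; the corner cells are empty.
- tin_a: Slim plain aluminium tin, 38 mm diameter, 140 mm high, 0.15 to 0.31 kg. Origin: centre of its underside, z up along it. It starts upright on the floor of the gap (z = 12 mm), 40 to 52 mm from the bolt axis on the bracket's +y side; its top is 32 mm above the bracket plate's.
- tin_b: A tin like tin_a, on the bracket's -y side of the bolt head.
- jar: Bystander: glass jar with black lid, 46 mm diameter, 85 mm high, in one middle cell of the crate. Origin: centre of its underside. Leave it alone.
- sleeve: Bystander: open brass cup-shaped sleeve, 44 mm diameter, 60 mm high, in the other middle cell. Origin: centre of its underside. Leave it alone.
- tensioner: Bystander: black cylindrical bolt tensioner, 72 mm diameter, 112 mm high with its steel nipple, on the table beyond the work. Origin: centre of its underside. Leave it alone.
- ring: Bystander: brass ring, 80 mm outside diameter, 14 mm high, on the table beyond the work. Origin: centre of its underside. Leave it alone.

How it is judged:
By the outcome, as a careful person would: the job done as asked, in the order asked, and still so for the second after the job is handed in, while the arm keeps its last pose, push and grip.
It also fails if it takes over 72 s, if anything falls off the work surface, if the arm or the gripper's body presses on something with over 40 N, if the wrist force passes 120 N, or if a joint passes its speed limit or range.

## Robot

A 6-joint arm with a two-finger parallel gripper is mounted at the origin on the work surface. World frame = base frame: x ahead of the robot, y to its left, z up, the work surface at z = 0. Lengths are in m, angles in degrees, forces in N, time in s.
With the tool pointing down it reaches from about 0.35 to 0.925 m from the base axis. Payload 6.4 kg.
Tool frame: the origin (TCP) lies between the finger pads; the fingertips stand 11 mm ahead of it and the grasp point (between the pads) lies 8 mm behind it; z points along the fingers, y is the direction in which the jaws open and shut (so a half turn about z gives the same grasp; the last joint's range is limited). The gripper opens to 94 mm and grips with 3 to 60 N. Pads are 16 mm wide; open, the fingers measure 119 mm over their backs; the gripper's body (75 mm by 177 mm) begins 78 mm behind the grasp point.
Start: joints at [58.436, 14.043, 89.255, -0, 76.702, -9.975], TCP at [0.239, 0.604, 0.216] pointing down, gripper open.
Joint ranges: [-179.41, 179.41], [-58.25, 129.5], [7.25, 145.43], [-54.29, 234.29], [11.92, 165.04], [-157.13, 157.13]. Speed limits (degrees/s): [147.25, 147.25, 180, 180, 180, 180].

## Interface

Orientations are given as a 3x3 rotation matrix whose columns are the frame's x, y, z axes.
In Python, from bench import env gives the robot as it stands.
- The arm moves only by the shell command python3 -m jog 'ROWS' [FORCE]. ROWS is JSON, a list of rows, each a list of 7 numbers: the shift along the tool's x, y, z in cm, then the turn, a rotation vector about the tool's x, y, z in degrees, then the opening, from 0 (shut) to 1 (fully open). In form: [[dx, dy, dz, wx, wy, wz, gripper], ...]. A call has 1 to 20 rows; each row is the pose to reach, as a shift and turn from the pose commanded when the call began, along the tool's axes at that moment; what a row does not reach only later rows make up. A row lasts 1/12 s, in which the tool goes at most 41.7 mm and 7.16 degrees, less where a joint would pass 70% of its speed; a pose out of reach is approached as far as the arm can. A call with a gripper value outside its range is refused whole. The fingers move at their own pace and stop on an object; FORCE is the grip in N (left out, the last holds). Time passes only in rows, so rows that repeat a pose let the fingers close. It gives the time, the measured TCP pose, the force and the opening at its end, in the units of the state.
- env.get_state(): the state, without advancing time (a new reading comes with each control period).
- env.camera(name): name is "side" or "top" or "wrist"; returns a dict with "color" (420x560x3 uint8, blue, green, red), "depth" (420x560 float32, m along the optical axis (not along the pixel's ray), 0 where there is no reading), "intrinsics" (3x3 intrinsics, pixels), "rvec" (rotation vector, rad) and "tvec" (3), from world to camera coordinates, as OpenCV has them. Camera axes: x right, y down, z forward; pixel columns grow to the right and rows downward; lengths in m; the calibration is good to about 2 mm. A picture is of the moment at which its call begins.
- env.close_job(): hands the job in, once; it reports no verdict.
The state is a dict: "t": time; "joint_pos": joint angles; "dq": joint speeds; "joint_efforts": joint torques, N m; "ee_pos": TCP position; "orientation": TCP orientation; "contact_force": force on the tool from outside, world axes, zero at the start; "torque": the same for the moment, N m; "finger_gap": finger opening in m.
Only numpy, scipy, OpenCV 4.12 (cv2) and the standard library are available. Lean on these libraries where they do the work, as an engineer would, in place of code of your own. Each camera call takes 0.05 s, during which the arm holds its last target. There are 200 camera calls.

## Working session

There is one attempt and no reset: what is moved stays moved. The work goes in short steps, Python scripts to look and compute and a shell command to move; the robot and the scene stay as the last step left them, time stands still between calls to the robot, and variables do not carry over. Pictures are saved under pics/ and viewed, about 8 in all and at most 12, crops included, and the job is handed in when it is done.

```bash
ls; mkdir -p pics; cat > h.py <<'E'
import numpy as np, cv2
from bench import env
def cam(n):
    c=env.camera(n); R=cv2.Rodrigues(np.array(c["rvec"],float))[0]; t=np.array(c["tvec"],float).ravel()
    d=c["depth"]; K=np.array(c["intrinsics"]); v,u=np.mgrid[:420,:560]
    P=np.stack([(u-K[0,2])/K[0,0]*d,(v-K[1,2])/K[1,1]*d,d],-1)
    W=(P-t)@R; W[d==0]=np.nan
    return c["color"],W,(K,R,t)
def proj(p,k):
    K,R,t=k; q=K@(R@np.asarray(p)+t); return q[:2]/q[2]
E
python3 - <<'E'
from h import *
s=env.get_state(); print({k:np.round(v,3).tolist() for k,v in s.items()})
for n in("top","side"):
    c,W,k=cam(n); cv2.imwrite(f"pics/{n}1.png",c); np.save(f"{n}1.npy",W); print(n,np.round(-k[1].T@k[2],3))
E
```

```text
pics
{'t': 0.0, 'joint_pos': [58.434, 14.083, 89.323, -0.001, 76.703, -9.975], 'dq': [-0.089, 0.066, -0.089, -0.033, -0.023, 0.092], 'joint_efforts': [-0.0, -41.582, -31.461, 0.069, 0.033, -0.0], 'ee_pos': [0.239, 0.604, 0.215], 'orientation': [[-0.93, 0.368, -0.001], [0.368, 0.93, -0.002], [0.0, -0.002, -1.0]], 'contact_force': [1.007, -0.806, -0.195], 'torque': [0.037, 0.025, -0.085], 'finger_gap': 0.095}
top [0.467 0.015 1.168]
side [0.445 0.71  0.78 ]
```

View pics/top1.png

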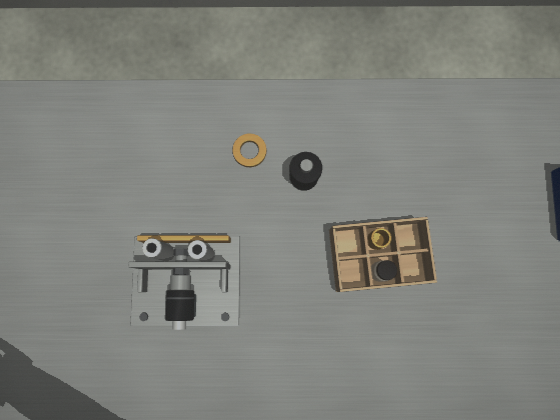

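View pics/side1.png

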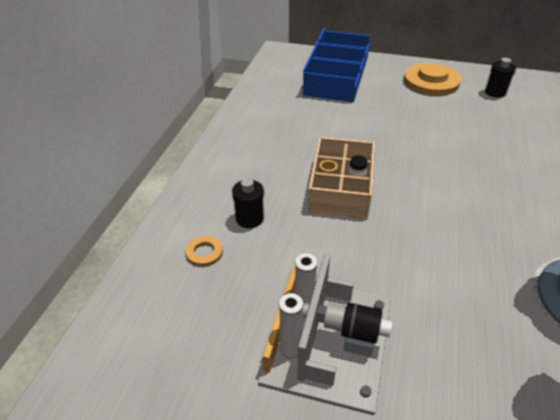

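The top view shows image up = +x and left = +y. The bracket plate is near (178,265), the tins at (152,247) and (197,249), and the crate at (384,255) with empty corner cells. Jar and sleeve are in the middle cells. Next I fit these from depth.

```bash
cat > fit.py <<'E'
from h import *
W=np.load("top1.npy"); X,Y,Z=W[...,0],W[...,1],W[...,2]
vv,uu=np.mgrid[:420,:560]
def box(a,b,c,d): return (uu>=a)&(uu<=b)&(vv>=c)&(vv<=d)
def pts(m): return W[m][:,:2].astype(np.float32)
m=box(100,260,220,345)&(abs(Z-.12)<.004); r=cv2.minAreaRect(pts(m)); print("plate",m.sum(),r)
m2=box(100,260,220,250)&(abs(Z-.065)<.004); print("cheek",m2.sum(),cv2.minAreaRect(pts(m2)))
m3=box(100,260,220,345)&(abs(Z-.012)<.004); print("base",cv2.minAreaRect(pts(m3)))
for n,b in(("a",(135,167,230,265)),("b",(182,214,230,265))):
    q=pts(box(*b)&(Z>.143)&(Z<.16)); print(n,len(q),cv2.minEnclosingCircle(q),np.median(Z[box(*b)&(Z>.14)]))
m=box(320,450,205,300)&(Z>.069)&(Z<.081)
print("crate",m.sum(),cv2.minAreaRect(pts(m&~box(365,405,220,285))))
S=np.load("side1.npy"); 
for n in "ab": pass
m=(S[...,2]>.146)&(S[...,2]<.158)&(S[...,1]>.1); 
k,l=cv2.connectedComponents(m.astype(np.uint8))
for i in range(1,k):
    if (l==i).sum()>20: print("side",(l==i).sum(),cv2.minEnclosingCircle(S[l==i][:,:2].astype(np.float32)))
m=(abs(S[...,2]-.12)<.003)&(S[...,1]>.1)&(S[...,0]<.6); print("side plate",cv2.minAreaRect(S[m][:,:2].astype(np.float32)))
E
python3 fit.py
```

```text
plate 544 ((0.5406467914581299, 0.22035017609596252), (0.19931915402412415, 0.05363467335700989), 89.84333801269531)
cheek 487 ((0.5691876411437988, 0.21950557827949524), (0.19778701663017273, 0.03306432068347931), 89.76782989501953)
base ((0.4684179723262787, 0.22071124613285065), (0.24050766229629517, 0.24066287279129028), 89.8628921508789)
a 303 ((0.5517907738685608, 0.2656105160713196), 0.019963540136814117) 0.1512437556959363
b 295 ((0.5476706027984619, 0.1747722029685974), 0.019438577815890312) 0.15107926539288666
crate 931 ((0.5432640910148621, -0.21376672387123108), (0.1419234424829483, 0.208706796169281), 5.338068962097168)
side 323 ((0.5490923523902893, 0.1757444590330124), 0.019896695390343666)
side 403 ((0.5525093674659729, 0.2666662633419037), 0.019299117848277092)
side plate ((0.5410051941871643, 0.22136428952217102), (0.19984839856624603, 0.05238775908946991), 89.58063507080078)
```

Bracket ≈ (0.520, 0.220) with yaw ≈ 0. Tins are at (0.552, 0.266) and (0.548, 0.175). The crate is at (0.543, −0.214) with yaw +5.3°. The fitted sizes match those given. I'll go above tin_a with the jaws along the plate.

```bash
python3 -m jog '[[-41.5,-19.9,0,0,0,-21.6,0.68],[-41.5,-19.9,0,0,0,-21.6,0.68],[-41.5,-19.9,0,0,0,-21.6,0.68],[-41.5,-19.9,0,0,0,-21.6,0.68],[-41.5,-19.9,0,0,0,-21.6,0.68],[-41.5,-19.9,0,0,0,-21.6,0.68],[-41.5,-19.9,0,0,0,-21.6,0.68],[-41.5,-19.9,0,0,0,-21.6,0.68],[-41.5,-19.9,0,0,0,-21.6,0.68],[-41.5,-19.9,0,0,0,-21.6,0.68],[-41.5,-19.9,0,0,0,-21.6,0.68],[-41.5,-19.9,0,0,0,-21.6,0.68],[-41.5,-19.9,0,0,0,-21.6,0.68],[-41.5,-19.9,0,0,0,-21.6,0.68],[-41.5,-19.9,0,0,0,-21.6,0.68],[-41.5,-19.9,0,0,0,-21.6,0.68]]' 
python3 - <<'E'
from h import *
c,W,k=cam("wrist"); cv2.imwrite("pics/w1.png",c)
m=(abs(W[...,2]-.152)<.005); n,l=cv2.connectedComponents(m.astype(np.uint8))
for i in range(1,n):
    if (l==i).sum()>100: print((l==i).sum(),cv2.minEnclosingCircle(W[l==i][:,:2].astype(np.float32)))
m=(abs(W[...,2]-.12)<.003); 
n,l=cv2.connectedComponents(m.astype(np.uint8))
for i in range(1,n):
    if (l==i).sum()>100: print("plate",(l==i).sum(),cv2.minAreaRect(W[l==i][:,:2].astype(np.float32)))
E
```

```text
t: 1.43
ee_pos: [0.5507, 0.2681, 0.2163]
orientation: [[-1.0, -0.002, -0.001], [-0.002, 1.0, 0.0], [0.001, 0.0, -1.0]]
contact_force: [0.3, 0.4, -0.1]
finger_gap: 0.0639
1900 ((0.5485541820526123, 0.17502686381340027), 0.019458986818790436)
1864 ((0.5522317886352539, 0.2657463550567627), 0.01924198493361473)
plate 2940 ((0.5208067297935486, 0.2200314998626709), (0.19887319207191467, 0.011933781206607819), 89.8968276977539)
```

View pics/w1.png

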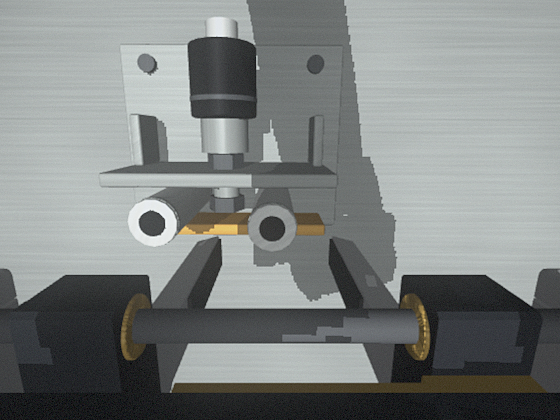

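Wrist view: the plate spans row ~175 and the tin tops are at (153,223) and (272,228). Wrist depth agrees with the first fits to within 1 mm. Now descend and grip tin_a.

```bash
python3 -m jog '[[-0.15,-0.23,0,0,0,0,0.68],[-0.15,-0.23,2.5,0,0,0,0.68],[-0.15,-0.23,5,0,0,0,0.68],[-0.15,-0.23,7.5,0,0,0,0.68],[-0.15,-0.23,9,0,0,0,0.68],[-0.15,-0.23,10,0,0,0,0.68],[-0.15,-0.23,10,0,0,0,0.68],[-0.15,-0.23,10,0,0,0,0.3],[-0.15,-0.23,10,0,0,0,0.3],[-0.15,-0.23,10,0,0,0,0.3],[-0.15,-0.23,10,0,0,0,0.3],[-0.15,-0.23,10,0,0,0,0.3],[-0.15,-0.23,10,0,0,0,0.3],[-0.15,-0.23,10,0,0,0,0.3]]' 25
```

```text
t: 2.65
ee_pos: [0.5541, 0.2646, 0.1177]
orientation: [[-1.0, -0.0, 0.002], [-0.0, 1.0, 0.001], [-0.002, 0.001, -1.0]]
contact_force: [-0.0, 1.3, 4.0]
finger_gap: 0.0379
```

```bash
python3 -m jog '[[0,0,-2,0,0,0,0.3],[0,0,-5,0,0,0,0.3],[0,0,-8,0,0,0,0.3],[0,0,-11,0,0,0,0.3],[0,0,-14,0,0,0,0.3],[0,0,-16,0,0,0,0.3],[0,-1,-16,0,0,0,0.3],[0,-3,-16,0,0,0,0.3],[-0.2,-6,-16,0,0,-0.5,0.3],[-0.4,-9.5,-16,0,0,-1,0.3],[-0.6,-13,-16,0,0,-1.5,0.3],[-0.8,-16.5,-16,0,0,-2,0.3],[-1,-20,-16,0,0,-2.5,0.3],[-1.2,-24,-16,0,0,-3,0.3],[-1.4,-28,-16,0,0,-3.5,0.3],[-1.6,-32,-16,0,0,-4,0.3],[-1.7,-35.5,-16,0,0,-4.5,0.3],[-1.9,-38.5,-16,0,0,-5.3,0.3],[-1.9,-40.5,-16,0,0,-5.3,0.3],[-1.9,-41,-16,0,0,-5.3,0.3]]'
python3 - <<'E'
from h import *
s=env.get_state(); print(s["ee_pos"],s["finger_gap"],s["dq"])
c,W,k=cam("wrist"); cv2.imwrite("pics/w2.png",c); np.save("w2.npy",W)
m=(abs(W[...,2]-.075)<.004); 
print(m.sum(),cv2.minAreaRect(W[m][:,:2].astype(np.float32)))
E
```

```text
t: 4.32
ee_pos: [0.5707, -0.149, 0.2734]
orientation: [[-0.996, -0.088, -0.004], [-0.088, 0.996, 0.001], [0.004, 0.001, -1.0]]
contact_force: [-0.2, 1.0, -2.3]
finger_gap: 0.0377
[ 0.57073456 -0.1489892   0.27336359] 0.03772837398062946 [-2.32226503  1.05051325 -1.39778231  1.80613089  1.09261803 -3.21501603]
3083 ((0.5315976142883301, -0.0709141194820404), (0.14152705669403076, 0.49580127000808716), 5.167328357696533)
```

View pics/w2.png

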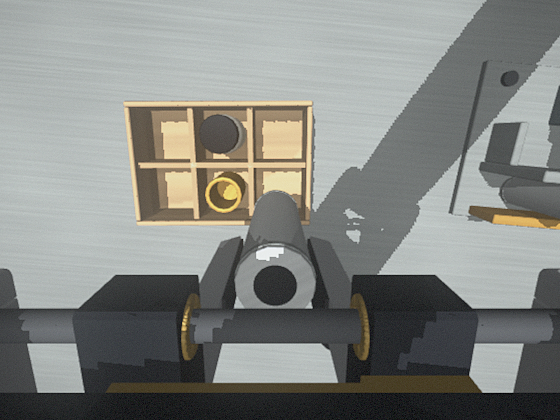

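The picture shows tin_a held, its top at (275,285), with the crate cell beneath at about (281,185). I'll check the tin axis and the crate numerically.

```bash
python3 - <<'E'
from h import *
W=np.load("w2.npy"); m=(abs(W[...,2]-.075)<.004)&(W[...,1]<-.08); print(cv2.minAreaRect(W[m][:,:2].astype(np.float32)))
from scipy.optimize import least_squares
c,W,k=cam("top"); S=cam("side")[1]
for A,n in((W,"top"),(S,"side")):
    m=(A[...,2]>.16)&(A[...,2]<.30)&(np.hypot(A[...,0]-.571,A[...,1]+.146)<.035)
    q=A[m]; 
    for lo in np.arange(.16,.26,.02):
        p=q[(q[:,2]>=lo)&(q[:,2]<lo+.02)][:,:2]
        if len(p)>15:
            r=least_squares(lambda x:np.hypot(*(p-x).T)-.019,[.571,-.146],loss="soft_l1",f_scale=.002); print(n,round(lo+.01,3),len(p),r.x.round(4))
E
```

```text
((0.5445612668991089, -0.21426691114902496), (0.14152705669403076, 0.20792576670646667), 5.167328357696533)
side 0.17 83 [ 0.5685 -0.1463]
side 0.19 134 [ 0.5686 -0.1465]
side 0.21 146 [ 0.5686 -0.1468]
side 0.23 151 [ 0.5688 -0.1469]
side 0.25 153 [ 0.5691 -0.1472]
```

```bash
python3 -m jog '[[-0.3,0.2,1,0,0,0,0.3],[-0.3,0.2,3,0,0,0,0.3],[-0.3,0.2,6,0,0,0,0.3],[-0.3,0.2,9,0,0,0,0.3],[-0.3,0.2,12,0,0,0,0.3],[-0.3,0.2,14,0,0,0,0.3],[-0.3,0.2,15.5,0,0,0,0.3],[-0.3,0.2,16,0,0,0,0.3],[-0.3,0.2,16.2,0,0,0,0.3],[-0.3,0.2,16.4,0,0,0,0.3],[-0.3,0.2,16.4,0,0,0,0.3],[-0.3,0.2,16.4,0,0,0,0.3]]'; python3 -m jog '[[0,0,0.1,0,0,0,0.3],[0,0,0.2,0,0,0,0.3],[0,0,0.2,0,0,0,0.3]]'
```

```text
t: 5.47
ee_pos: [0.576, -0.1434, 0.1137]
orientation: [[-0.996, -0.093, 0.002], [-0.093, 0.996, -0.001], [-0.002, -0.001, -1.0]]
contact_force: [-0.1, 0.3, -1.8]
finger_gap: 0.0377
t: 5.72
ee_pos: [0.5759, -0.1435, 0.1116]
orientation: [[-0.996, -0.092, 0.002], [-0.092, 0.996, -0.0], [-0.002, -0.001, -1.0]]
contact_force: [-0.0, 0.4, 1.2]
finger_gap: 0.0376
```

```bash
python3 -m jog '[[0,0,0.2,0,0,0,0.62],[0,0,0.2,0,0,0,0.62],[0,0,0.2,0,0,0,0.62],[0,0,0.2,0,0,0,0.62],[0,0,-2,0,0,0,0.62],[0,0,-5,0,0,0,0.62],[0,0,-9,0,0,0,0.62],[0,0,-11.5,0,0,0,0.62],[-0.2,32,-11.5,0,0,5.3,0.68],[-0.2,32,-11.5,0,0,5.3,0.68],[-0.2,32,-11.5,0,0,5.3,0.68],[-0.2,32,-11.5,0,0,5.3,0.68],[-0.2,32,-11.5,0,0,5.3,0.68],[-0.2,32,-11.5,0,0,5.3,0.68],[-0.2,32,-11.5,0,0,5.3,0.68],[-0.2,32,-11.5,0,0,5.3,0.68],[-0.2,32,-11.5,0,0,5.3,0.68],[-0.2,32,-11.5,0,0,5.3,0.68],[-0.2,32,-11.5,0,0,5.3,0.68],[-0.2,32,-11.5,0,0,5.3,0.68]]'
python3 - <<'E'
from h import *
s=env.get_state(); print(s["ee_pos"].round(4) if hasattr(s["ee_pos"],"round") else s["ee_pos"])
c,W,k=cam("top"); cv2.imwrite("pics/t2.png",cv2.resize(c[190:340,100:460],None,fx=2,fy=2)); 
for b in((.5,-.19,.60,-.09),(.5,.13,.6,.22)):
    m=(W[...,2]>.138)&(W[...,2]<.157)&(W[...,0]>b[0])&(W[...,0]<b[2])&(W[...,1]>b[1])&(W[...,1]<b[3]); q=W[m]
    if len(q)>5: print(len(q),cv2.minEnclosingCircle(q[:,:2].astype(np.float32)),np.median(q[:,2]),q[:,2].std())
E
```

```text
t: 7.38
ee_pos: [0.5478, 0.1743, 0.2254]
orientation: [[-1.0, 0.001, -0.0], [0.001, 1.0, -0.0], [0.0, -0.0, -1.0]]
contact_force: [-0.1, 0.0, -0.5]
finger_gap: 0.064
[0.5478 0.1743 0.2254]
290 ((0.573285698890686, -0.1430327296257019), 0.019302457571029663) 0.14473034973097165 0.0020924096428810057
```

View pics/t2.png

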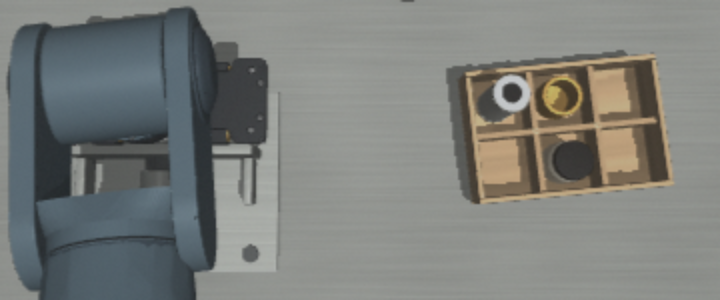

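tin_a stands upright in its cell: crop (510,93), top z ≈ 0.145. Now tin_b.

```bash
python3 -m jog '[[0,0.1,2,0,0,0,0.68],[0,0.1,5,0,0,0,0.68],[0,0.1,8,0,0,0,0.68],[0,0.1,10,0,0,0,0.68],[0,0.1,10.9,0,0,0,0.68],[0,0.1,10.9,0,0,0,0.68],[0,0.1,10.9,0,0,0,0.3],[0,0.1,10.9,0,0,0,0.3],[0,0.1,10.9,0,0,0,0.3],[0,0.1,10.9,0,0,0,0.3],[0,0.1,10.9,0,0,0,0.3],[0,0.1,10.9,0,0,0,0.3],[0,0.1,10.9,0,0,0,0.3]]' 25
```

```text
t: 8.52
ee_pos: [0.5485, 0.1764, 0.1179]
orientation: [[-1.0, -0.0, 0.002], [-0.0, 1.0, -0.0], [-0.002, -0.0, -1.0]]
contact_force: [0.3, -0.7, 5.3]
finger_gap: 0.038
```

```bash
python3 -m jog '[[0,0,-2,0,0,0,0.3],[0,0,-5,0,0,0,0.3],[0,0,-8,0,0,0,0.3],[0,0,-11,0,0,0,0.3],[0,0,-14,0,0,0,0.3],[0,0,-16,0,0,0,0.3],[0.2,-1,-16,0,0,0,0.3],[0.5,-3,-16,0,0,0,0.3],[1,-6,-16,0,0,-0.5,0.3],[1.5,-9.5,-16,0,0,-1,0.3],[2,-13,-16,0,0,-2,0.3],[2.5,-16.5,-16,0,0,-3,0.3],[3,-20,-16,0,0,-4,0.3],[3.5,-24,-16,0,0,-5,0.3],[4,-28,-16,0,0,-5.3,0.3],[4.4,-31,-16,0,0,-5.3,0.3],[4.4,-32.4,-16,0,0,-5.3,0.3],[4.4,-32.6,-16,0,0,-5.3,0.3],[4.4,-32.6,-16,0,0,-5.3,0.3]]'
python3 - <<'E'
from h import *
from scipy.optimize import least_squares
print(env.get_state()["ee_pos"])
A=cam("side")[1]
m=(A[...,2]>.16)&(A[...,2]<.30)&(np.hypot(A[...,0]-.504,A[...,1]+.1505)<.035); q=A[m]
for lo in np.arange(.16,.26,.02):
    p=q[(q[:,2]>=lo)&(q[:,2]<lo+.02)][:,:2]
    if len(p)>15:
        r=least_squares(lambda x:np.hypot(*(p-x).T)-.019,[.504,-.1505],loss="soft_l1",f_scale=.002); print(round(lo+.01,3),len(p),r.x.round(4))
E
```

```text
t: 10.1
ee_pos: [0.503, -0.1494, 0.2749]
orientation: [[-0.996, -0.091, -0.002], [-0.091, 0.996, 0.002], [0.002, 0.002, -1.0]]
contact_force: [0.0, 0.5, -2.0]
finger_gap: 0.0373
[ 0.503016   -0.14941911  0.27488791]
0.17 78 [ 0.503 -0.15 ]
0.19 142 [ 0.503  -0.1501]
0.21 147 [ 0.5029 -0.15  ]
0.23 154 [ 0.5028 -0.1502]
0.25 159 [ 0.5027 -0.15  ]
```

Upright and on target. Lower it.

```bash
python3 -m jog '[[-0.1,0,1,0,0,0,0.3],[-0.1,0,3,0,0,0,0.3],[-0.1,0,6,0,0,0,0.3],[-0.1,0,9,0,0,0,0.3],[-0.1,0,12,0,0,0,0.3],[-0.1,0,14,0,0,0,0.3],[-0.1,0,15.5,0,0,0,0.3],[-0.1,0,16,0,0,0,0.3],[-0.1,0,16.2,0,0,0,0.3],[-0.1,0,16.4,0,0,0,0.3],[-0.1,0,16.4,0,0,0,0.3],[-0.1,0,16.4,0,0,0,0.3]]'; python3 -m jog '[[0,0,0.1,0,0,0,0.3],[0,0,0.2,0,0,0,0.3],[0,0,0.2,0,0,0,0.3]]'
```

```text
t: 11.15
ee_pos: [0.5055, -0.1496, 0.1136]
orientation: [[-0.996, -0.093, 0.002], [-0.093, 0.996, -0.001], [-0.002, -0.001, -1.0]]
contact_force: [0.5, 0.1, -2.0]
finger_gap: 0.0379
t: 11.4
ee_pos: [0.5055, -0.1499, 0.1118]
orientation: [[-0.996, -0.092, 0.002], [-0.092, 0.996, -0.001], [-0.002, -0.001, -1.0]]
contact_force: [-1.2, 0.2, 4.5]
finger_gap: 0.0377
```

```bash
python3 -m jog '[[0,0,0.2,0,0,0,0.62],[0,0,0.2,0,0,0,0.62],[0,0,0.2,0,0,0,0.62],[0,0,0.2,0,0,0,0.62],[0,0,-2,0,0,0,0.62],[0,0,-5,0,0,0,0.62],[0,0,-9,0,0,0,0.62],[0,0,-11.5,0,0,0,0.62],[-7.7,36.5,-11.5,0,0,5.3,0.6],[-7.7,36.5,-11.5,0,0,5.3,0.6],[-7.7,36.5,-11.5,0,0,5.3,0.6],[-7.7,36.5,-11.5,0,0,5.3,0.6],[-7.7,36.5,-11.5,0,0,5.3,0.6],[-7.7,36.5,-11.5,0,0,5.3,0.6],[-7.7,36.5,-11.5,0,0,5.3,0.6],[-7.7,36.5,-11.5,0,0,5.3,0.6],[-7.7,36.5,-11.5,0,0,5.3,0.6],[-7.7,36.5,-11.5,0,0,5.3,0.6],[-7.7,36.5,-11.5,0,0,5.3,0.6],[-7.7,36.5,-11.5,0,0,5.3,0.6]]'
python3 - <<'E'
from h import *
c,W,k=cam("top"); cv2.imwrite("pics/t3.png",c)
for x,y in((.573,-.143),(.505,-.150)):
    q=W[(W[...,2]>.138)&(W[...,2]<.157)&(np.hypot(W[...,0]-x,W[...,1]-y)<.034)]
    print(len(q),cv2.minEnclosingCircle(q[:,:2].astype(np.float32)),np.median(q[:,2]))
w,V,k=cam("wrist"); cv2.imwrite("pics/w3.png",np.vstack([w,c[205:305,:]])[:,:]); np.save("w3.npy",V)
m=(abs(V[...,2]-.12)<.003)&(V[...,1]>.1); n,l=cv2.connectedComponents(m.astype(np.uint8))
for i in range(1,n):
    if (l==i).sum()>300: print("plate",(l==i).sum(),cv2.minAreaRect(V[l==i][:,:2].astype(np.float32)))
m=(V[...,2]>.055)&(V[...,2]<.1)&(abs(V[...,1]-.22)<.025)&(V[...,0]>.53)&(V[...,0]<.572)
q=V[m]; print("head",len(q),q.min(0),q.max(0),np.percentile(q,[2,50,98],axis=0).round(4))
E
```

```text
t: 13.07
ee_pos: [0.5473, 0.2208, 0.225]
orientation: [[-1.0, -0.0, -0.001], [-0.0, 1.0, -0.001], [0.001, -0.001, -1.0]]
contact_force: [-0.5, 0.2, 0.1]
finger_gap: 0.0563
289 ((0.5734021663665771, -0.14286907017230988), 0.019475627690553665) 0.14467790002998246
296 ((0.505473256111145, -0.14978960156440735), 0.01950196363031864) 0.14498281819949782
plate 2690 ((0.5205295085906982, 0.2200320065021515), (0.011545398272573948, 0.19891303777694702), 0.03067644126713276)
head 705 [0.53286663 0.20432946 0.06461058] [0.5561166  0.23600918 0.09116682] [[0.5334 0.2053 0.0699]
 [0.5449 0.2204 0.085 ]
 [0.5556 0.2348 0.0901]]
```

View pics/w3.png

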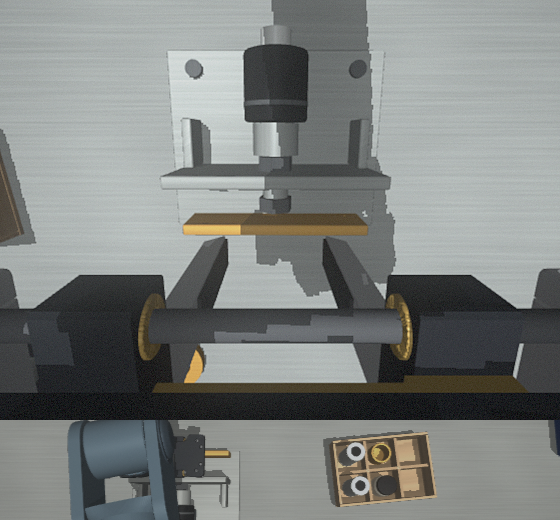

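Both tins are upright in separate cells (349,452 and 360,486 in the inset), with jar and sleeve between them and the far cells. The wrist view shows the head at (275,204). I'll estimate the bolt angle from the depth of the head's upper faces.

```bash
cat > ang.py <<'E'
from h import *
from scipy.optimize import least_squares
def hexd(p,th,y0,z0): # max over faces; angle 0: faces normal along +-y
    a=th+np.arange(6)*np.pi/3
    return np.max((p[:,:1]-y0)*np.cos(a)+(p[:,1:]-z0)*np.sin(a),1)-.015
t=env.get_state()["t"]
for n in ("wrist","side"):
    V=cam(n)[1]
    m=(V[...,2]>.06)&(V[...,2]<.096)&(abs(V[...,1]-.22)<.02)&(V[...,0]>.543)&(V[...,0]<.5545)
    p=V[m][:,1:]
    if len(p)<30: print(n,len(p)); continue
    best=min((least_squares(lambda x:hexd(p,*x),[th,.22,.075],loss="soft_l1",f_scale=.001) for th in np.linspace(0,1,8)),key=lambda r:r.cost)
    print(n,t,len(p),"th mod 60deg",np.degrees(best.x[0])%60,best.x[1:].round(4),best.cost, "all th cost",[round(1e6*sum(hexd(p,a,.22,best.x[2])**2),1) for a in np.radians(range(0,60,10))])
E
python3 ang.py
```

```text
wrist 13.1667 365 th mod 60deg 10.550336518718368 [0.2201 0.0732] 4.662899318267467e-05 all th cost [np.float64(325.2), np.float64(111.2), np.float64(263.9), np.float64(539.3), np.float64(663.8), np.float64(588.4)]
side 13.1667 127 th mod 60deg 9.013760777846372 [0.2201 0.0741] 4.4864008484699816e-05 all th cost [np.float64(186.1), np.float64(134.0), np.float64(173.8), np.float64(261.3), np.float64(287.6), np.float64(261.8)]
```

The bolt is at ≈10° and turns 3.4°/s, so flats face the jaws again at about t ≈ 27.7 s. That is well inside the time limit, so I'll wait above and re-measure.

```bash
for i in 1 2 3 4 5; do python3 -m jog '[[-0.1,-0.1,0,0,0,0,0.6],[0,0,0,0,0,0,0.6],[0,0,0,0,0,0,0.6],[0,0,0,0,0,0,0.6],[0,0,0,0,0,0,0.6],[0,0,0,0,0,0,0.6],[0,0,0,0,0,0,0.6],[0,0,0,0,0,0,0.6],[0,0,0,0,0,0,0.6],[0,0,0,0,0,0,0.6],[0,0,0,0,0,0,0.6],[0,0,0,0,0,0,0.6],[0,0,0,0,0,0,0.6],[0,0,0,0,0,0,0.6],[0,0,0,0,0,0,0.6],[0,0,0,0,0,0,0.6],[0,0,0,0,0,0,0.6],[0,0,0,0,0,0,0.6],[0,0,0,0,0,0,0.6],[0,0,0,0,0,0,0.6]]' | head -2; done; python3 ang.py
```

```text
t: 14.93
ee_pos: [0.5475, 0.2211, 0.2255]
t: 16.6
ee_pos: [0.5475, 0.2211, 0.2255]
t: 18.27
ee_pos: [0.5475, 0.2211, 0.2254]
t: 19.93
ee_pos: [0.5475, 0.2211, 0.2255]
t: 21.6
ee_pos: [0.5475, 0.2211, 0.2254]
wrist 21.6 380 th mod 60deg 37.78821898409004 [0.2201 0.073 ] 5.030535929965411e-05 all th cost [np.float64(624.4), np.float64(713.7), np.float64(532.5), np.float64(246.5), np.float64(132.6), np.float64(364.6)]
side 21.6 126 th mod 60deg 39.20107727575826 [0.2199 0.0741] 6.669693615908946e-05 all th cost [np.float64(282.4), np.float64(310.9), np.float64(294.8), np.float64(256.6), np.float64(214.3), np.float64(228.9)]
```

Measured rate ≈3.4°/s and angle ≈38.5°, so alignment is at t ≈ 27.9 s. Descend with open fingers.

```bash
python3 -m jog '[[-0.1,-0.1,0,0,0,0,0.6],[-0.1,-0.1,2,0,0,0,0.6],[-0.1,-0.1,4,0,0,0,0.6],[-0.1,-0.1,6,0,0,0,0.6],[-0.1,-0.1,8,0,0,0,0.6],[-0.1,-0.1,9.5,0,0,0,0.6],[-0.1,-0.1,11,0,0,0,0.6],[-0.1,-0.1,12,0,0,0,0.6],[-0.1,-0.1,13,0,0,0,0.6],[-0.1,-0.1,14,0,0,0,0.6],[-0.1,-0.1,15,0,0,0,0.6],[-0.1,-0.1,15.8,0,0,0,0.6],[-0.1,-0.1,15.8,0,0,0,0.6],[-0.1,-0.1,15.8,0,0,0,0.6],[-0.1,-0.1,15.8,0,0,0,0.6]]'
python3 ang.py; python3 - <<'E'
from h import *
c=cam("side")[0]; w=cam("wrist")[0]
cv2.imwrite("pics/s4.png",np.hstack([cv2.resize(c[240:400,230:400],(560,527))[:420,:],w[:,150:390]]))
E
```

```text
t: 22.95
ee_pos: [0.549, 0.2202, 0.068]
orientation: [[-1.0, -0.0, 0.001], [-0.0, 1.0, 0.0], [-0.001, 0.0, -1.0]]
contact_force: [-0.3, 0.4, 0.5]
finger_gap: 0.0564
wrist 22.95 1275 th mod 60deg 42.83223829356833 [0.2204 0.0731] 0.00011855814297370454 all th cost [np.float64(1686.7), np.float64(2312.6), np.float64(2121.9), np.float64(1228.0), np.float64(392.8), np.float64(705.1)]
side 0
```

View pics/s4.png

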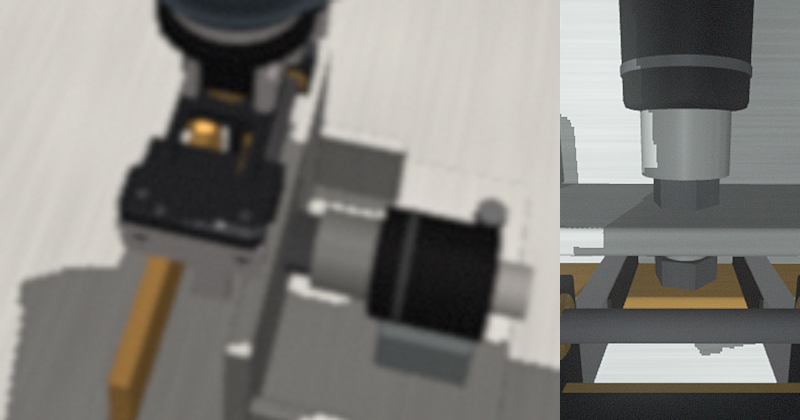

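The head sits centred between the open fingers (wrist part at (685,272)), with no contact. Wait until nearly aligned, then measure.

```bash
python3 -m jog '[[0,0,0,0,0,0,0.55],[0,0,0,0,0,0,0.5],[0,0,0,0,0,0,0.5],[0,0,0,0,0,0,0.5],[0,0,0,0,0,0,0.5],[0,0,0,0,0,0,0.5],[0,0,0,0,0,0,0.5],[0,0,0,0,0,0,0.5],[0,0,0,0,0,0,0.5],[0,0,0,0,0,0,0.5],[0,0,0,0,0,0,0.5],[0,0,0,0,0,0,0.5],[0,0,0,0,0,0,0.5],[0,0,0,0,0,0,0.5],[0,0,0,0,0,0,0.5],[0,0,0,0,0,0,0.5],[0,0,0,0,0,0,0.5],[0,0,0,0,0,0,0.5],[0,0,0,0,0,0,0.5],[0,0,0,0,0,0,0.5]]' | head -1
python3 -m jog '[[0,0,0,0,0,0,0.5],[0,0,0,0,0,0,0.5],[0,0,0,0,0,0,0.5],[0,0,0,0,0,0,0.5],[0,0,0,0,0,0,0.5],[0,0,0,0,0,0,0.5],[0,0,0,0,0,0,0.5],[0,0,0,0,0,0,0.5],[0,0,0,0,0,0,0.5],[0,0,0,0,0,0,0.5],[0,0,0,0,0,0,0.5],[0,0,0,0,0,0,0.5],[0,0,0,0,0,0,0.5],[0,0,0,0,0,0,0.5],[0,0,0,0,0,0,0.5],[0,0,0,0,0,0,0.5],[0,0,0,0,0,0,0.5],[0,0,0,0,0,0,0.5],[0,0,0,0,0,0,0.5],[0,0,0,0,0,0,0.5]]' 
python3 ang.py
```

```text
t: 24.82
t: 26.48
ee_pos: [0.5486, 0.2201, 0.0675]
orientation: [[-1.0, -0.0, 0.0], [-0.0, 1.0, 0.0], [-0.0, 0.0, -1.0]]
contact_force: [-0.4, 0.5, 0.2]
finger_gap: 0.0468
wrist 26.4833 1214 th mod 60deg 54.12573042477438 [0.2205 0.073 ] 0.00012434424093084884 all th cost [np.float64(586.4), np.float64(1485.0), np.float64(2138.6), np.float64(2070.2), np.float64(1319.0), np.float64(464.8)]
side 0
```

```bash
python3 -m jog '[[0,0,0,0,0,0,0.45],[0,0,0,0,0,0,0.45],[0,0,0,0,0,0,0.45],[0,0,0,0,0,0,0.45],[0,0,0,0,0,0,0.45],[0,0,0,0,0,0,0.45],[0,0,0,0,0,0,0.45],[0,0,0,0,0,0,0.45],[0,0,0,0,0,0,0.45],[0,0,0,0,0,0,0.45],[0,0,0,0,0,0,0.45],[0,0,0,0,0,0,0.45],[0,0,0,0,0,0,0.45],[0,0,0,0,0,0,0.45],[0,0,0,0,0,0,0.45]]' | head -1
python3 -m jog '[[0,0,0,0,0,0,0.2],[0,0,0,0,0,0,0.2],[0,0,0,0,0,0,0.2],[0,0,0,0,0,0,0.2],[0,0,0,0,0,0,0.2],[0,0,0,0,0,0,0.2],[0,0,0,0,0,0,0.2],[0,0,0,0,0,0,0.2],[0,0,0,0,0,0,0.2],[0,0,0,0,0,0,0.2],[0,0,0,0,0,0,0.2],[0,0,0,0,0,0,0.2]]' 50
python3 ang.py
```

```text
t: 27.83
t: 28.83
ee_pos: [0.5485, 0.2203, 0.0675]
orientation: [[-1.0, -0.0, 0.0], [-0.0, 1.0, 0.0], [-0.0, 0.0, -1.0]]
contact_force: [-0.7, 3.0, 0.3]
finger_gap: 0.0298
wrist 28.8333 1321 th mod 60deg 59.16857549523844 [0.2204 0.0732] 0.0007618363099236126 all th cost [np.float64(6255.9), np.float64(6333.4), np.float64(6270.0), np.float64(6470.1), np.float64(6481.6), np.float64(6445.1)]
side 0
```

Gap 29.8 mm equals the 30 mm across flats, so the grip is square. Now I'll check that the bolt stays still and the scene is intact.

```bash
python3 -m jog '[[0,0,0,0,0,0,0.2],[0,0,0,0,0,0,0.2],[0,0,0,0,0,0,0.2],[0,0,0,0,0,0,0.2],[0,0,0,0,0,0,0.2],[0,0,0,0,0,0,0.2],[0,0,0,0,0,0,0.2],[0,0,0,0,0,0,0.2],[0,0,0,0,0,0,0.2],[0,0,0,0,0,0,0.2],[0,0,0,0,0,0,0.2],[0,0,0,0,0,0,0.2],[0,0,0,0,0,0,0.2],[0,0,0,0,0,0,0.2],[0,0,0,0,0,0,0.2],[0,0,0,0,0,0,0.2],[0,0,0,0,0,0,0.2],[0,0,0,0,0,0,0.2],[0,0,0,0,0,0,0.2],[0,0,0,0,0,0,0.2]]'
python3 ang.py; python3 - <<'E'
from h import *
print(env.get_state()["torque"])
t=cam("top")[0]; w=cam("wrist")[0]
cv2.imwrite("pics/f.png",np.hstack([w[:,150:390],t]))
E
```

```text
t: 30.6
ee_pos: [0.5485, 0.2202, 0.0675]
orientation: [[-1.0, -0.0, 0.0], [-0.0, 1.0, 0.0], [-0.0, 0.0, -1.0]]
contact_force: [0.4, 5.5, -1.4]
finger_gap: 0.03
wrist 30.6 1331 th mod 60deg 59.47404483982623 [0.2204 0.0732] 0.0008046833178490676 all th cost [np.float64(6800.3), np.float64(6806.0), np.float64(6661.6), np.float64(6864.4), np.float64(6988.8), np.float64(7038.6)]
side 0
[ 1.05232453 -0.09132664 -0.01151886]
```

View pics/f.png

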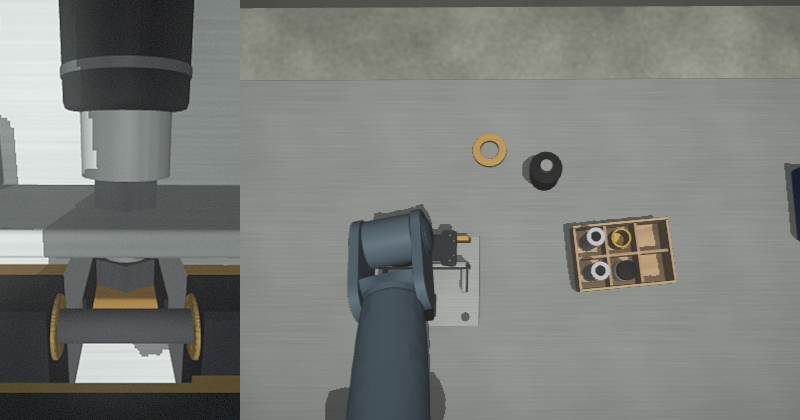

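The head is held between the pads at (125,262), both tins stand in the crate at (596,237) and (600,271), and the bystanders are where they were. Handing in.

```bash
python3 -c "
from bench import env; print(env.close_job())"
```

```text
the job is handed in; nothing more can be done
None
```

Both tins are in the crate and the gripper is holding the bolt head; I handed the job in at about 31 s of the 72 s.

- **Tins:** Each stands upright in its own corner cell on the bracket side, tops measured at about 0.145 m. The jar, sleeve, tensioner and ring look undisturbed in the last top picture.
- **Bolt:** I waited above the gap until two flats faced the jaws, then gripped at 50 N. The opening reads 29.8–30.0 mm, against 30 mm across flats.
- **Holding check:** Over the last 1.8 s the tool pose and opening stayed constant. The angle fit gave 59.2°, then 59.5°; a free bolt would have turned about 6°.
- **Less certain:**
  - That final angle fit is weak, because the fingers came into the depth points (all angles fit about equally badly). The opening is the better evidence that the grip is square.
  - The sideways force at the wrist rose from 3 to 5.5 N while holding. It is small and I put it down to the runner's torque, but did not check further.

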